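Check the tube adapters with a pin gauge

TASK

Take the orange-handled pin gauge from its stand and try it in both light blue tube adapters: press it into the mouth of the narrow hole until it stops, and leave it fully home, collar down, in the wide hole, that adapter staying where it is. Put the narrow adapter upright in the red reject tray.

Things in the scene. Friction and masses are not known exactly. Their poses are not given: they have to be found in the camera images.
- gauge: Upright loose pin gauge, 0.2 kg. Origin: centre of its tip; z up the pin. Heights above the tip: steel pin 20 mm thick 0-45 mm, nose tapering over the lowest 10 mm to a 10 mm flat tip; dark collar 42 mm across 45-51; orange handle 24 mm across 51-101, grip it at 79. It starts in a white round stand 60 mm tall, collar on its top, tip 15 mm above the bench: lift 50 mm to clear it.
- adapter_wide: Light blue metal tube adapter that the gauge fits: loose upright cylinder 50 mm across, 60 mm tall, 0.26 kg, with a hole 30 mm wide and 50 mm deep from the top, black rubber at its bottom. Origin: centre of the underside, on the hole's axis; z up. With the gauge fully home its collar rests on the top face, its tip 15 mm above this origin.
- adapter_narrow: Light blue metal tube adapter that the gauge does not fit: the same outside (50 mm across, 60 mm tall, loose, about 0.26 kg), but its hole is only 14 mm wide, 50 mm deep. The gauge's nose stops about 4 mm below its top face. Origin: centre of the underside, on the hole's axis; z up.
- reject_tray: Red open reject tray, fixed to the bench, 160 by 160 mm outside, 30 mm tall, walls and floor about 4 mm thick. Origin: centre of the underside; x and y along its sides, z up.
Not all that is in view belongs to the job. Leave any brown look-alike of the adapter_narrow alone. Leave any purple look-alike of the adapter_wide alone.

How it is judged:
By the outcome, as a careful person would: the job done as asked, in the order asked, and still so for the second after the job is handed in, with the robot touching nothing.
It also fails if it takes over 61 s, if anything falls off the work surface, if the arm or the gripper's body presses on something with over 40 N, if the wrist force passes 120 N, or if a joint passes its speed limit or range.

ROBOT

A 7-joint arm with a two-finger parallel gripper is mounted at the origin on the work surface. World frame = base frame: x ahead of the robot, y to its left, z up, the work surface at z = 0. Lengths are in m, angles in rad, forces in N, time in s.
With the tool pointing down it reaches from about 0.425 to 0.925 m from the base axis. Payload 6.8 kg.
Tool frame: the origin (TCP) lies at the very end of the fingers, on their centre line; the grasp point (between the pads) lies 19 mm behind it; z points along the fingers, x is the direction in which the jaws open and shut, and the axes are right-handed (so a half turn about z gives the same grasp; the last joint's range is limited). The gripper opens to 88 mm and grips with 3 to 60 N. Pads are 20 mm wide; open, the fingers measure 115 mm over their backs; the gripper's body (75 mm by 178 mm) begins 61 mm behind the grasp point.
Start: joints at [1.226, 0.477, 0.022, 1.555, -0.011, 1.109, -0.083], TCP at [0.158, -0.656, 0.223] pointing down, gripper open.
Joint ranges: [-2.96, 2.96], [-0.34, 2.1], [-1.41, 1.46], [0.24, 2.44], [-1.37, 4.51], [0.17, 1.92], [-2.96, 2.96]. Speed limits (rad/s): [2.39, 2.39, 3.14, 3.14, 3.14, 3.14, 3.14].

INTERFACE

Orientations are given as a rotation vector (axis times angle).
In Python, from bench import manip gives the robot as it stands.
- The arm moves only by the tool move_arm, never from a script. Its argument "plan" is a list of rows, each a list of 3 entries, a list of its own where there are three numbers: the turn, a rotation vector about the world's x, y, z in units of 5 degrees (1.0 is 5 degrees), then the shift along the world's x, y, z in mm, then the opening, from 0 (shut) to 1 (fully open). A call has 1 to 12 rows; each row is the pose to reach, as a shift and turn from the pose commanded when the call began; what a row does not reach only later rows make up. A row lasts 1/12 s, in which the tool goes at most 41.7 mm and 7.16 degrees, less where a joint would pass 70% of its speed; a pose out of reach is approached as far as the arm can. A call with a gripper value outside its range is refused whole. The fingers move at their own pace and stop on an object; "squeeze" is the grip in N (left out, the last holds). Time passes only in rows, so rows that repeat a pose let the fingers close. It gives the time, the measured TCP pose, the force and the opening at its end, in the units of the state.
- manip.sense(): the state, without advancing time (a new reading comes with each control period).
- manip.grab_frame(name): name is "scene" or "top" or "wrist"; returns (picture, depth): 420x560x3 uint8, red, green, blue; 420x560 float32, m along the optical axis (not along the pixel's ray), 0 where there is no reading.
- manip.get_calibration(name): a dict with "camera_matrix" (3x3 intrinsics, pixels), "origin" and "rotation" of the camera in the world; the wrist camera has in their place "T_tool_cam" (4x4, takes a point from camera to tool coordinates, whose origin is the TCP and whose axes are the tool frame's). Camera axes: x right, y up, looking along -z (the intrinsics and any distortion apply to the point x, -y, -z); pixel columns grow to the right and rows downward; lengths in m; the calibration is good to about 2 mm. A picture is of the moment at which its call begins: read the wrist's pose just before it. get_calibration takes no time and is no camera call.
- manip.finish_job(): hands the job in, once; it reports no verdict.
Trained networks look in the newest picture that a camera, given by its name, has taken for a name from the list of things; names that differ only in an ending like _2 or _b are one class to them, and where a whole thing is asked for, a point or a joint stands for the part that bears it (a point fixed in the world has none). Each returns a list of dicts, best first, with "p" (0 to 1); they miss things now and then, are a little off and sometimes report something else, mostly with a low value. They report only what shows in the picture. A call takes as long as a camera call. They do not tell look-alikes from the thing itself.
- manip.search_frame(label, camera): "point" ([x, y, z] in m, in world coordinates, good to about 4 mm: the middle of the surface that is visible of it).
- manip.mark_of(label, camera): "point" ([x, y, z] in m, in world coordinates, good to about 4 mm: a listed point, or the origin of a listed thing).
The state is a dict: "time_s": time; "joint_positions": joint angles; "joint_velocities": joint speeds; "joint_torque": joint torques, N m; "tool_pos": TCP position; "eef_rot": TCP orientation; "ft_force": force on the tool from outside, world axes, zero at the start; "torque": the same for the moment, N m; "grip_width": opening from 0.0 (shut) to 1.0 (fully open).
Only numpy, scipy, OpenCV 4.12 (cv2) and the standard library are available. Lean on these libraries where they do the work, as an engineer would, in place of code of your own. Each camera call takes 0.05 s, during which the arm holds its last target.

## Working session

There is one attempt and no reset: what is moved stays moved. The work goes in short steps, Python scripts to look and compute and a tool call to move; the robot and the scene stay as the last step left them, time stands still between calls to the robot, and variables do not carry over. Pictures are saved under pics/ and viewed, and the job is handed in when it is done.

Besides the shell and the picture viewer there is one more tool, called as name(argument=value, ...), one argument or row to a line, values as JSON. move_arm: Moves the arm, as the interface text tells. Its arguments: {"type":"object","properties":{"plan":{"type":"array","items":{"type":"array"}},"squeeze":{"type":"number"}},"required":["plan"]}

```bash
ls; mkdir -p pics; python3 - <<'E'
from bench import manip
import cv2
print(manip.sense())
for n in ["scene","top","wrist"]:
    im,d=manip.grab_frame(n); cv2.imwrite(f"pics/{n}0.png",im[:,:,::-1])
    import numpy as np; np.save(f"pics/{n}0d.npy",d)
    print(n,manip.get_calibration(n))
E
```

```text
pics
{'time_s': 0.0, 'joint_positions': array([ 1.22592896,  0.47777208,  0.02236478,  1.5564241 , -0.01150611,
        1.10927004, -0.08310922]), 'joint_velocities': array([ 0.00036697, -0.00032326,  0.00049555, -0.00135777, -0.00036938,
        0.0003705 , -0.00069988]), 'joint_torque': array([-4.57750275e-04, -5.82869661e+01,  1.53415706e+00, -2.72618508e+01,
       -5.44066366e-02,  1.69727218e-02,  1.79581143e-04]), 'tool_pos': array([ 0.15816578, -0.65560967,  0.22171253]), 'eef_rot': array([-2.46748642e+00,  1.94293872e+00,  2.27706451e-03]), 'ft_force': array([ 0.43332836, -0.52662397,  0.27312662]), 'torque': array([-0.04932027, -0.03501118,  0.0151525 ]), 'grip_width': 0.998216066056853}
scene {'camera_matrix': array([[417.69912464,   0.        , 282.77478115],
       [  0.        , 417.69912464, 208.60083586],
       [  0.        ,   0.        ,   1.        ]]), 'origin': array([ 1.13292269, -0.04361558,  0.51060475]), 'rotation': array([0.75146492, 0.70261884, 1.40470954])}
top {'camera_matrix': array([[426.56567267,   0.        , 278.07384078],
       [  0.        , 426.56567267, 215.69592239],
       [  0.        ,   0.        ,   1.        ]]), 'origin': array([0.46283082, 0.01601605, 0.81642648]), 'rotation': array([ 0.08629431, -0.06126413, -1.55311861])}
wrist {'camera_matrix': array([[309.15417941,   0.        , 284.79511526],
       [  0.        , 309.15417941, 204.77086387],
       [  0.        ,   0.        ,   1.        ]]), 'T_tool_cam': array([[ 9.99999848e-01,  3.18747863e-04, -4.49768093e-04,
         4.22733381e-04],
       [ 1.93764392e-04, -9.67061889e-01, -2.54541284e-01,
        -7.03551781e-02],
       [-5.16088072e-04,  2.54541158e-01, -9.67061804e-01,
        -1.60982356e-01],
       [ 0.00000000e+00,  0.00000000e+00,  0.00000000e+00,
         1.00000000e+00]])}
```

View pics/scene0.png

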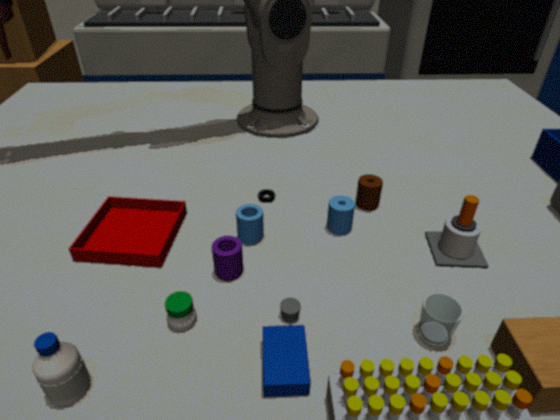

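View pics/top0.png

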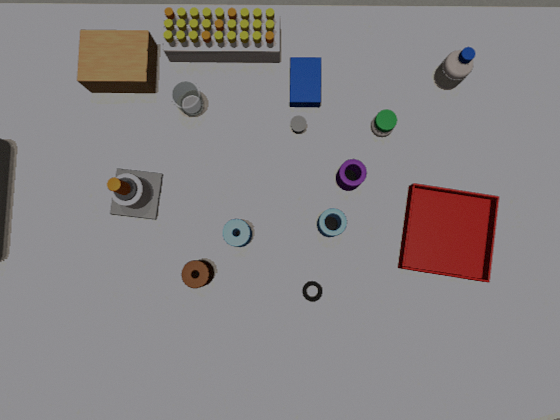

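View pics/wrist0.png

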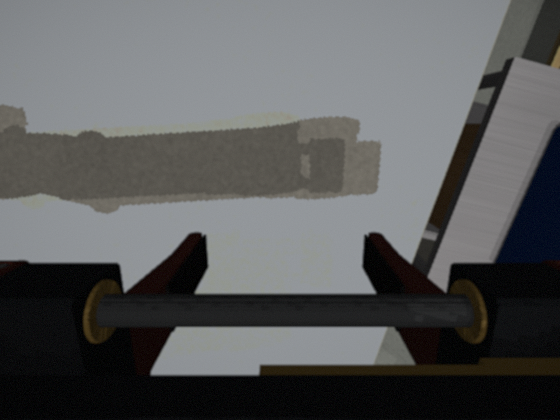

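The scene view shows the gauge at (468,212) in its stand, the wide light-blue adapter at (250,222), the narrow one at (340,215) and the tray at (132,230). The brown and purple look-alikes are at (369,192) and (228,258). In the top view, wide is at (333,222), narrow at (237,232), gauge at (125,188) and tray at (449,232). Next I'll measure positions.

```bash
cat > h.py <<'E'
import numpy as np, cv2
from scipy.spatial.transform import Rotation as R
from bench import manip
def cam(n,st=None):
    c=manip.get_calibration(n); K=c["camera_matrix"]
    if n=="wrist":
        T=np.eye(4); T[:3,:3]=R.from_rotvec(st["eef_rot"]).as_matrix(); T[:3,3]=st["tool_pos"]
        M=T@c["T_tool_cam"]; return K,M[:3,:3],M[:3,3]
    r=np.array(c["rotation"]); 
    return K,R.from_rotvec(r).as_matrix(),np.array(c["origin"])
def ray(C,u,v):
    K,Rm,o=C; d=np.array([(u-K[0,2])/K[0,0],-(v-K[1,2])/K[1,1],-1.0]); return o,Rm@d
def onplane(C,u,v,z):
    o,d=ray(C,u,v); return o+d*(z-o[2])/d[2]
def depthpt(C,D,u,v):
    o,d=ray(C,u,v); return o+d*D[int(round(v)),int(round(u))]
def proj(C,p):
    K,Rm,o=C; q=Rm.T@(np.asarray(p)-o); return K[0,2]+K[0,0]*q[0]/-q[2], K[1,2]+K[1,1]*q[1]/q[2]
def cloud(C,D):
    K,Rm,o=C; v,u=np.mgrid[:D.shape[0],:D.shape[1]]
    d=np.stack([(u-K[0,2])/K[0,0],-(v-K[1,2])/K[1,1],-np.ones(u.shape)],-1)
    return o+(d*D[...,None])@Rm.T
def tri(a,b):
    (o1,d1),(o2,d2)=a,b; d1=d1/np.linalg.norm(d1); d2=d2/np.linalg.norm(d2)
    A=np.stack([d1,-d2],1); s=np.linalg.lstsq(A,o2-o1,rcond=None)[0]
    p,q=o1+d1*s[0],o2+d2*s[1]; return (p+q)/2,np.linalg.norm(p-q)
E
python3 - <<'E'
from h import *
np.set_printoptions(precision=4,suppress=True)
for n in ["top","scene"]:
    C=cam(n); D=np.load(f"pics/{n}0d.npy"); im=cv2.imread(f"pics/{n}0.png"); P=cloud(C,D)
    hsv=cv2.cvtColor(im,cv2.COLOR_BGR2HSV)
    roi=dict(top=dict(wide=(312,202,355,245),narrow=(215,212,258,250),tray=(390,175,505,290),gauge=(95,165,165,225),brown=(175,255,220,295)),scene=dict(wide=(230,195,270,250),narrow=(322,188,360,240),tray=(65,190,195,270),gauge=(420,185,495,275),brown=(350,170,385,215)))[n]
    print(n)
    for k,(a,b,c,d) in roi.items():
        Q=P[b:d,a:c].reshape(-1,3); h=hsv[b:d,a:c].reshape(-1,3)
        Z=Q[:,2]
        if k in("wide","narrow","brown"):
            m=(Z>.053)&(Z<.068)&(h[:,1]>50); ok=Q[m]
            print(k,len(ok),"mean",ok.mean(0),"mid",(ok.min(0)+ok.max(0))/2,np.ptp(ok,0))
        elif k=="tray":
            m=(Z>.02)&(Z<.04)&(h[:,1]>120); ok=Q[m]; r=cv2.minAreaRect((ok[:,:2]*1000).astype(np.float32)); print(k,r,np.median(ok[:,2]))
        else:
            m=(h[:,0]<20)&(h[:,1]>120)&(Z>.07); ok=Q[m]; print("handle",len(ok),ok.mean(0),ok.min(0),ok.max(0))
            m=(h[:,0]<20)&(h[:,1]>120)&(Z>.108); ok=Q[m]; print("handletop",len(ok),ok.mean(0),ok.min(0),ok.max(0))
            m=(Z>.052)&(Z<.0635)&(h[:,1]<60); ok=Q[m]; print("standtop",len(ok),(ok.min(0)+ok.max(0))/2,np.ptp(ok,0))
        
    print("table", np.nanmedian(P[300:350,250:400,2]))
for l in ["gauge","adapter_wide","adapter_narrow","reject_tray"]:
  for n in ["top","scene"]:
    print(l,n,[(x["point"],round(x["p"],2)) for x in manip.mark_of(l,n)])
E
```

```text
top
wide 228 mean [ 0.5279 -0.0688  0.0593] mid [ 0.5256 -0.0682  0.0581] [0.0485 0.048  0.0098]
narrow 125 mean [0.5065 0.1014 0.0595] mid [0.5033 0.1023 0.058 ] [0.0482 0.0484 0.0096]
tray ((512.4273681640625, -287.67138671875), (159.59991455078125, 158.96487426757812), 81.897216796875) 0.028633733264824657
handle 199 [0.5754 0.2969 0.1046] [0.4628 0.016  0.0704] [0.5884 0.3151 0.8164]
handletop 88 [0.5767 0.2991 0.1229] [0.4628 0.016  0.1081] [0.5884 0.3151 0.8164]
standtop 406 [0.5784 0.3033 0.0578] [0.0588 0.06   0.0114]
brown 581 mean [0.4292 0.1726 0.06  ] mid [0.4294 0.1728 0.0587] [0.0476 0.0481 0.0108]
table 8.677930294687108e-05
scene
wide 452 mean [ 0.5497 -0.076   0.0591] mid [ 0.5646 -0.0745  0.0577] [0.1263 0.054  0.0093]
narrow 387 mean [0.5083 0.0997 0.0597] mid [0.505  0.1005 0.0581] [0.0511 0.0478 0.0101]
tray ((513.8941040039062, -290.27056884765625), (159.77174377441406, 162.61410522460938), 82.10565948486328) 0.02657411096604445
handle 377 [0.5871 0.2967 0.0988] [ 0.5698 -0.0436  0.07  ] [1.1329 0.3115 0.5106]
handletop 132 [0.5872 0.2965 0.1176] [ 0.5698 -0.0436  0.108 ] [1.1329 0.3115 0.5106]
standtop 393 [0.58   0.3006 0.0577] [0.0589 0.0598 0.0114]
brown 357 mean [0.4469 0.1617 0.0595] mid [0.4646 0.1538 0.0579] [0.1201 0.0812 0.0094]
table 0.0006609720197972568
gauge top [([0.5835, 0.3056, 0.0171], 0.84)]
gauge scene []
adapter_wide top [([0.6166, -0.0991, -0.0009], 0.8), ([0.5212, -0.07, -0.0026], 0.67)]
adapter_wide scene [([0.6153, -0.1045, -0.0011], 0.9), ([0.5255, -0.0721, 0.0014], 0.65), ([0.5075, 0.1021, -0.0002], 0.23)]
adapter_narrow top [([0.4315, 0.1719, -0.0028], 0.63), ([0.5051, 0.1034, 0.0016], 0.61)]
adapter_narrow scene [([0.5049, 0.1009, 0.0022], 0.93), ([0.4263, 0.1713, 0.0003], 0.88)]
reject_tray top [([0.5097, -0.2906, -0.0036], 0.66)]
reject_tray scene [([0.5143, -0.2839, -0.0025], 0.94)]
```

move_arm(
  plan=[
    [[0,0,8],[312,356,40],1],
    [[0,0,8],[312,356,40],1],
    [[0,0,8],[312,356,40],1],
    [[0,0,8],[312,356,40],1],
    [[0,0,8],[312,356,40],1],
    [[0,0,8],[312,356,40],1],
    [[0,0,8],[312,356,40],1],
    [[0,0,8],[312,356,40],1],
    [[0,0,8],[312,356,40],1],
    [[0,0,8],[312,356,40],1],
    [[0,0,8],[312,356,40],1],
    [[0,0,8],[312,356,40],1],
  ],
)

```text
time_s: 1.55
tool_pos: [0.4746, -0.2943, 0.2637]
eef_rot: [-2.985, 0.971, -0.004]
ft_force: [0.5, 0.1, -0.4]
grip_width: 1.001
```

move_arm(
  plan=[
    [[0,0,6],[55,230,0],1],
    [[0,0,6],[55,230,0],1],
    [[0,0,6],[55,230,0],1],
    [[0,0,6],[55,230,0],1],
    [[0,0,6],[55,230,0],1],
    [[0,0,6],[55,230,0],1],
    [[0,0,6],[55,230,0],1],
    [[0,0,6],[55,230,0],1],
    [[0,0,6],[55,230,0],1],
    [[0,0,6],[55,230,0],1],
  ],
)

```text
time_s: 2.38
tool_pos: [0.5251, -0.072, 0.2625]
eef_rot: [3.136, -0.181, -0.0]
ft_force: [1.0, -0.6, 0.2]
grip_width: 1.0
```

```bash
cat > w.py <<'E'
from h import *
import sys,pickle
k=sys.argv[1]
s=manip.sense(); im,d=manip.grab_frame("wrist"); cv2.imwrite(f"pics/{k}.png",im[:,:,::-1])
np.save(f"pics/{k}d.npy",d); pickle.dump(s,open(f"pics/{k}.pkl","wb"))
Rm=R.from_rotvec(s["eef_rot"]).as_matrix()
print(s["time_s"],s["tool_pos"].round(4),"x",Rm[:,0].round(3),"z",Rm[:,2].round(3),s["ft_force"].round(1),s["grip_width"],s["joint_positions"].round(2))
E
python3 w.py w1
```

```text
2.3833 [ 0.5251 -0.072   0.2625] x [ 0.993 -0.115 -0.   ] z [-0.    -0.001 -1.   ] [ 1.  -0.6  0.2] 1.0001752478820793 [ 0.47  0.25 -0.53  1.82  0.14  1.11 -0.23]
```

View pics/w1.png

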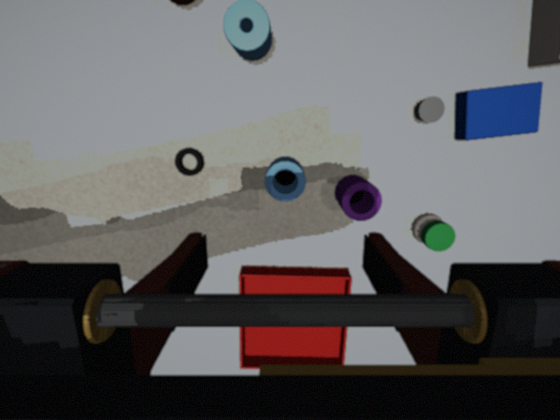

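The wide adapter is at (286,179), narrow at (247,27), purple at (359,198). I'll move on over the narrow one for a second view.

move_arm(
  plan=[
    [[0,0,3],[-21,172,0],1],
    [[0,0,3],[-21,172,0],1],
    [[0,0,3],[-21,172,0],1],
    [[0,0,3],[-21,172,0],1],
    [[0,0,3],[-21,172,0],1],
    [[0,0,3],[-21,172,0],1],
    [[0,0,3],[-21,172,0],1],
  ],
)

```text
time_s: 3.02
tool_pos: [0.5046, 0.1003, 0.2625]
eef_rot: [3.132, 0.233, -0.0]
ft_force: [-0.1, -0.0, 0.9]
grip_width: 0.999
```

```bash
python3 w.py w2
```

```text
3.0167 [0.5046 0.1003 0.2625] x [ 0.989  0.148 -0.   ] z [-0.    -0.001 -1.   ] [-0.1 -0.   0.9] 0.999317728936357 [ 0.26  0.24 -0.67  1.85  0.17  1.11 -0.32]
```

move_arm(
  plan=[
    [[0,0,4],[75,200,-30],1],
    [[0,0,4],[75,200,-30],1],
    [[0,0,4],[75,200,-30],1],
    [[0,0,4],[75,200,-30],1],
    [[0,0,4],[75,200,-30],1],
    [[0,0,4],[75,200,-30],1],
    [[0,0,4],[75,200,-30],1],
    [[0,0,4],[75,200,-30],1],
  ],
)

```text
time_s: 3.73
tool_pos: [0.5803, 0.2993, 0.2318]
eef_rot: [3.044, 0.771, -0.002]
ft_force: [-0.5, -0.5, 0.6]
grip_width: 1.001
```

```bash
python3 w.py w3; python3 - <<'E'
import cv2,numpy as np
cv2.imwrite("pics/w23.png",cv2.resize(np.hstack([cv2.imread("pics/w2.png"),cv2.imread("pics/w3.png")]),(800,300)))
E
```

```text
3.7333 [0.5803 0.2993 0.2318] x [ 0.879  0.476 -0.002] z [-0.001 -0.002 -1.   ] [-0.5 -0.5  0.6] 1.0005033362726332 [-0.07  0.53 -0.72  1.56  0.37  1.19 -0.37]
```

View pics/w23.png

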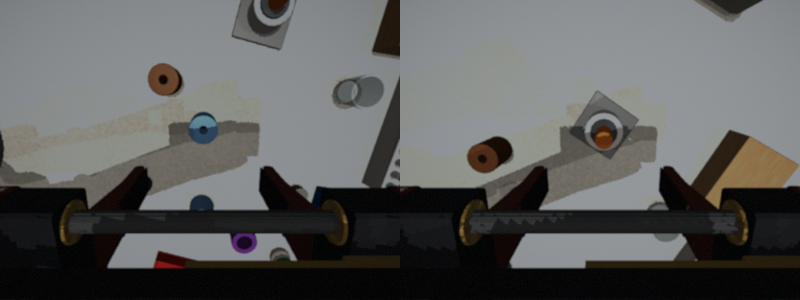

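Left (w2): narrow at (203,127), brown at (164,79). Right (w3): gauge in its stand at (604,132). Next I'll measure from these.

```bash
cat > m.py <<'E'
from h import *
import pickle
from scipy.optimize import least_squares
np.set_printoptions(precision=4,suppress=True)
def fitc(p,r):
    f=lambda c:np.hypot(p[:,0]-c[0],p[:,1]-c[1])-r
    return least_squares(f,p.mean(0)[:2],loss="soft_l1",f_scale=.001).x
def load(k):
    s=pickle.load(open(f"pics/{k}.pkl","rb")); C=cam("wrist",s); D=np.load(f"pics/{k}d.npy"); return s,C,D,cloud(C,D),cv2.imread(f"pics/{k}.png")
def disc(P,c,zlo,zhi,rad=.035):
    m=(np.hypot(P[...,0]-c[0],P[...,1]-c[1])<rad)&(P[...,2]>zlo)&(P[...,2]<zhi)
    mm=m.astype(np.uint8)
    cn,_=cv2.findContours(mm,cv2.RETR_EXTERNAL,cv2.CHAIN_APPROX_NONE); cn=max(cn,key=cv2.contourArea)
    e=cv2.fitEllipse(cv2.convexHull(cn)); return m,e
if __name__=="__main__":
  for k,n,c in [("w1","wide",(.525,-.069)),("w1","narrow",(.504,.1015)),("w2","narrow",(.504,.1015)),("w3","stand",(.579,.302))]:
    s,C,D,P,im=load(k)
    m,e=disc(P,c,.054,.067); z=np.median(P[m][:,2]); print(k,n,"medz",z,m.sum(),"ellipse",e,onplane(C,*e[0],.06), "cloudmid",(P[m].min(0)+P[m].max(0))/2)
  s,C,D,P,im=load("w3")
  m,e=disc(P,(.579,.302),.111,.121,.03); print("handle top",np.median(P[m][:,2]),m.sum(),e,onplane(C,*e[0],.116))
  m,e=disc(P,(.579,.302),.063,.07,.03); print("collar",np.median(P[m][:,2]),m.sum())
  print("table",[np.median(load(k)[3][50:150,100:400,2]) for k in("w1","w2","w3")])
E
python3 m.py
```

```text
w1 wide medz 0.058662879718414385 864 ellipse ((284.5302429199219, 180.45230102539062), (40.7873649597168, 41.01953887939453), 87.19248962402344) [ 0.5259 -0.0697  0.06  ] cloudmid [ 0.5258 -0.0704  0.0579]
w1 narrow medz 0.058637903921028744 1779 ellipse ((245.96896362304688, 24.67160415649414), (46.48180389404297, 52.70405960083008), 170.79685974121094) [0.5047 0.1002 0.06  ] cloudmid [0.5044 0.1003 0.0578]
w2 narrow medz 0.05883826850997331 1223 ellipse ((284.00946044921875, 180.75979614257812), (40.825927734375, 41.01372528076172), 76.2652587890625) [0.5043 0.1024 0.06  ] cloudmid [0.5044 0.1012 0.0576]
w3 stand medz 0.05934859612330712 1579 ellipse ((284.6226501464844, 183.54917907714844), (53.187591552734375, 53.54082107543945), 93.81629943847656) [0.5785 0.3035 0.06  ] cloudmid [0.5788 0.3026 0.0604]
handle top 0.114793745798497 491 ((284.6055603027344, 195.71275329589844), (24.630706787109375, 25.263431549072266), 97.750244140625) [0.5787 0.3031 0.116 ]
collar 0.06495678953440281 547
table [np.float64(-0.0012058685310674389), np.float64(-0.001132084242107645), np.float64(-0.001193523716687156)]
```

move_arm(
  plan=[
    [[0,0,0],[-1.6,3.7,-40],1],
    [[0,0,0],[-1.6,3.7,-80],1],
    [[0,0,0],[-1.6,3.7,-115],1],
    [[0,0,0],[-1.6,3.7,-140],1],
    [[0,0,0],[-1.6,3.7,-152],1],
    [[0,0,0],[-1.6,3.7,-156.5],1],
    [[0,0,0],[-1.6,3.7,-156.5],1],
    [[0,0,0],[-1.6,3.7,-156.5],1],
  ],
)

```text
time_s: 4.45
tool_pos: [0.579, 0.3054, 0.0781]
eef_rot: [-3.045, -0.773, -0.004]
ft_force: [0.1, 0.5, 0.8]
grip_width: 0.999
```

```bash
python3 w.py w4
```

```text
4.45 [0.579  0.3054 0.0781] x [0.879 0.477 0.003] z [ 0.002  0.001 -1.   ] [0.1 0.5 0.8] 0.9990401814564972 [-0.13  0.69 -0.64  1.69  0.49  0.93 -0.47]
```

View pics/w4.png

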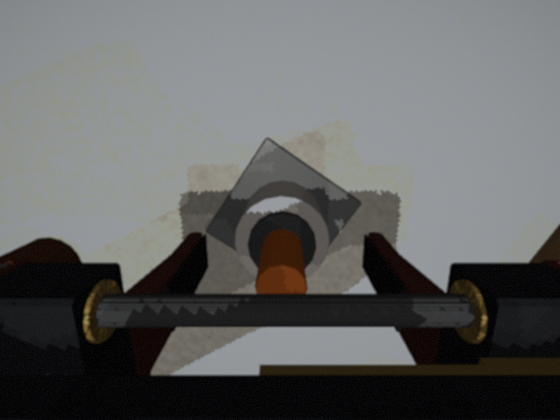

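The handle sits between the fingers at about (282,265). The measured TCP is 2–3 mm off target, so I'll correct that and then close.

move_arm(
  plan=[
    [[0,0,0],[-0.3,-2.3,-3],1],
    [[0,0,0],[-0.3,-2.3,-3],1],
    [[0,0,0],[-0.3,-2.3,-3],1],
  ],
  squeeze=40,
)

```text
time_s: 4.75
tool_pos: [0.5778, 0.3031, 0.0738]
eef_rot: [3.045, 0.775, 0.001]
ft_force: [0.4, 0.1, 0.7]
grip_width: 1.0
```

move_arm(
  plan=[
    [[0,0,0],[0,0,0],0],
    [[0,0,0],[0,0,0],0],
    [[0,0,0],[0,0,0],0],
    [[0,0,0],[0,0,0],0],
    [[0,0,0],[0,0,0],0],
    [[0,0,0],[0,0,0],0],
    [[0,0,0],[0,0,0],0],
    [[0,0,0],[0,0,0],0],
  ],
)

```text
time_s: 5.42
tool_pos: [0.5775, 0.3032, 0.0732]
eef_rot: [-3.044, -0.775, -0.0]
ft_force: [-0.7, 0.0, -0.8]
grip_width: 0.434
```

move_arm(
  plan=[
    [[0,0,0],[0,0,1.5],0],
    [[0,0,0],[0,0,1.5],0],
    [[0,0,0],[0,0,1.5],0],
    [[0,0,0],[0,0,1.5],0],
    [[0,0,0],[0,0,1.5],0],
    [[0,0,0],[0,0,1.5],0],
  ],
)

```text
time_s: 5.92
tool_pos: [0.5776, 0.3034, 0.0749]
eef_rot: [-3.044, -0.775, -0.001]
ft_force: [0.2, -0.9, 2.3]
grip_width: 0.266
```

move_arm(
  plan=[
    [[0,0,0],[0,0,10],0],
    [[0,0,0],[0,0,25],0],
    [[0,0,0],[0,0,45],0],
    [[0,0,0],[0,0,65],0],
    [[0,0,0],[0,0,85],0],
    [[0,0,0],[0,0,100],0],
    [[0,0,0],[0,0,110],0],
    [[0,0,0],[0,0,110],0],
  ],
)

```text
time_s: 6.58
tool_pos: [0.5784, 0.3041, 0.1876]
eef_rot: [-3.044, -0.775, -0.006]
ft_force: [-0.5, 0.3, -2.3]
grip_width: 0.267
```

move_arm(
  plan=[
    [[0,0,-0.5],[-9,-25,0],0],
    [[0,0,-1],[-18,-50,0],0],
    [[0,0,-1.5],[-27,-75,0],0],
    [[0,0,-2],[-36,-100,0],0],
    [[0,0,-2.5],[-46,-125,0],0],
    [[0,0,-3],[-55,-150,0],0],
    [[0,0,-3.5],[-64,-175,0],0],
    [[0,0,-4],[-70,-192,0],0],
    [[0,0,-4],[-73,-202,0],0],
    [[0,0,-4],[-73,-202,0],0],
    [[0,0,-4],[-73,-202,0],0],
  ],
)

```text
time_s: 7.5
tool_pos: [0.5045, 0.1015, 0.1845]
eef_rot: [-3.132, -0.236, 0.0]
ft_force: [0.5, 0.5, -2.5]
grip_width: 0.27
```

```bash
python3 w.py w5
```

```text
7.5 [0.5045 0.1015 0.1845] x [ 0.989  0.15  -0.   ] z [-0.  0. -1.] [ 0.5  0.5 -2.5] 0.2704698323138638 [ 0.24  0.33 -0.67  1.94  0.25  0.95 -0.4 ]
```

View pics/w5.png

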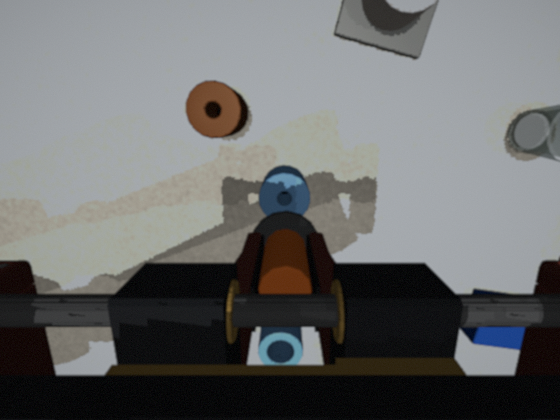

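The adapter hole is at (285,198) with the collar at (285,228) above it. The pin is hidden from the wrist, so I'll check with the scene camera.

```bash
python3 - <<'E'
from h import *
im,d=manip.grab_frame("scene"); np.save("pics/s1d.npy",d)
cv2.imwrite("pics/s1.png",im[:,:,::-1])
C=cam("scene")
print(proj(C,(.5045,.1015,.1245)),proj(C,(.5044,.1015,.06)))
c=im[120:260,270:410,::-1]; cv2.imwrite("pics/s1c.png",cv2.resize(c,(700,700),interpolation=cv2.INTER_CUBIC)[:600])
E
```

```text
(np.float64(345.3043093207881), np.float64(172.82245876479234)) (np.float64(341.90231835700325), np.float64(202.42594003617023))
```

View pics/s1c.png

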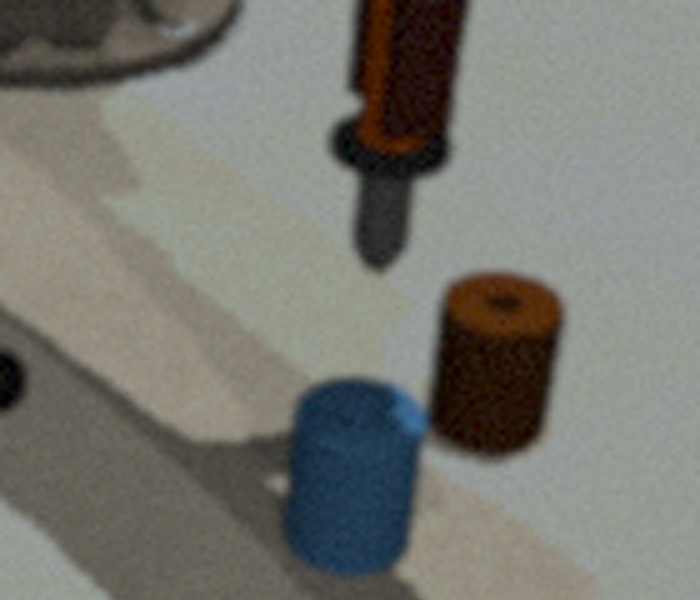

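The pin tip is at (345.6,173) against a predicted (345.3,172.8), and the hole is at (342,203) against (341.9,202.4), so they're aligned. Descending.

move_arm(
  plan=[
    [[0,0,0],[0,0,-15],0],
    [[0,0,0],[0,0,-35],0],
    [[0,0,0],[0,0,-50],0],
    [[0,0,0],[0,0,-57],0],
    [[0,0,0],[0,0,-60],0],
    [[0,0,0],[0,0,-60],0],
    [[0,0,0],[0,0,-60],0],
  ],
)

```text
time_s: 8.18
tool_pos: [0.505, 0.102, 0.1253]
eef_rot: [-3.132, -0.236, -0.001]
ft_force: [-0.1, 0.3, -2.6]
grip_width: 0.268
```

```bash
python3 - <<'E'
from h import *
s=manip.sense();print(s["tool_pos"],s["ft_force"])
im,d=manip.grab_frame("scene")
c=im[120:260,270:410,::-1]; cv2.imwrite("pics/s2c.png",cv2.resize(c,(700,700),interpolation=cv2.INTER_CUBIC)[:600])
E
```

```text
[0.50499911 0.10202265 0.12525293] [-0.05651044  0.30945604 -2.60606809]
```

View pics/s2c.png

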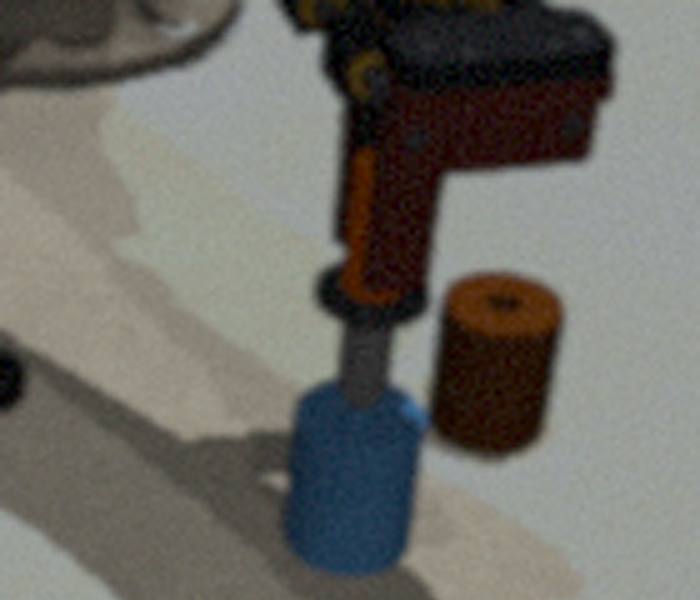

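The tip is right over the hole at zoomed (363,400). Pressing slowly now.

move_arm(
  plan=[
    [[0,0,0],[-0.5,-0.5,-2],0],
    [[0,0,0],[-0.5,-0.5,-4],0],
    [[0,0,0],[-0.5,-0.5,-6],0],
    [[0,0,0],[-0.5,-0.5,-8],0],
    [[0,0,0],[-0.5,-0.5,-8],0],
  ],
)

```text
time_s: 8.65
tool_pos: [0.5041, 0.1014, 0.1169]
eef_rot: [-3.132, -0.235, -0.001]
ft_force: [-0.8, 1.8, 0.4]
grip_width: 0.268
```

move_arm(
  plan=[
    [[0,0,0],[0,0,-1],0],
    [[0,0,0],[0,0,-2],0],
    [[0,0,0],[0,0,-2],0],
  ],
)

```text
time_s: 8.9
tool_pos: [0.5042, 0.1021, 0.1159]
eef_rot: [-3.132, -0.236, -0.002]
ft_force: [-4.0, 2.2, 11.3]
grip_width: 0.265
```

move_arm(
  plan=[
    [[0,0,0],[0,0,-1],0],
    [[0,0,0],[0,0,-1],0],
    [[0,0,0],[0,0,-1],0],
  ],
)

```text
time_s: 9.15
tool_pos: [0.5044, 0.1023, 0.1156]
eef_rot: [-3.132, -0.236, -0.002]
ft_force: [-6.2, 1.3, 18.2]
grip_width: 0.265
```

```bash
python3 - <<'E'
from h import *
s=manip.sense();print(s["tool_pos"],s["ft_force"])
im,d=manip.grab_frame("scene")
c=im[120:260,270:410,::-1]; cv2.imwrite("pics/s3c.png",cv2.resize(c,(700,700),interpolation=cv2.INTER_CUBIC)[:600])
E
```

```text
[0.50437274 0.10225557 0.11564575] [-6.21397316  1.28566759 18.20207056]
```

View pics/s3c.png

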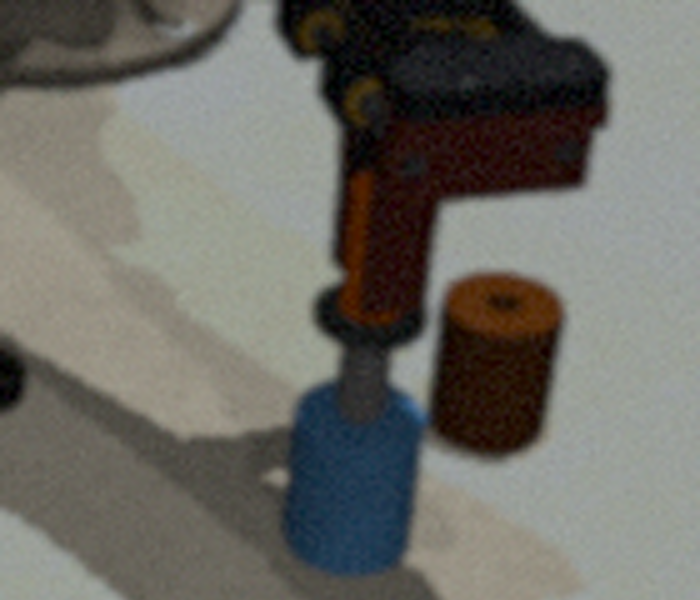

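It has seated below the top face, but there's -6 N sideways in x, so I'll shift slightly to let the nose settle centrally and then press.

move_arm(
  plan=[
    [[0,0,0],[-0.5,0,0],0],
    [[0,0,0],[-1,0,-0.5],0],
    [[0,0,0],[-1,0,-0.5],0],
    [[0,0,0],[-1,0,-0.5],0],
  ],
)

```text
time_s: 9.53
tool_pos: [0.5041, 0.1023, 0.1156]
eef_rot: [-3.132, -0.236, -0.005]
ft_force: [-4.9, 1.5, 21.2]
grip_width: 0.264
```

```bash
python3 - <<'E'
from h import *
C=cam("scene")
im=cv2.imread("pics/s3c.png")
for z in (.102,.104,.106,.108): 
    u,v=proj(C,(.5044,.102,z)); print(z,(u-270)*5,(v-120)*5)
for z in (.102,.104,.106,.108): 
    u,v=proj(C,(.505,.102,z+.0094)); print("s2",z,(u-270)*5,(v-120)*5)
E
```

```text
0.102 371.73574380880154 317.32827761877587
0.104 372.2724316856812 312.65917836174697
0.106 372.8108091289076 307.97538014594807
0.108 373.35088412953553 303.2768134504701
s2 0.102 374.5542504326039 296.1503669007317
s2 0.104 375.0997470342705 291.4099289393339
s2 0.106 375.6469748532115 286.6544464697545
s2 0.108 376.19594214395136 281.8838477590785
```

The collar reads z≈0.103, so the nose stopped about 4 mm down as expected. I'll lift and go to the wide adapter.

move_arm(
  plan=[
    [[0,0,0],[0,0,5],0],
    [[0,0,0],[0,0,20],0],
    [[0,0,0],[0,0,40],0],
    [[0,0,0],[0,0,60],0],
    [[0,0,0],[0,0,70],0],
    [[0,0,0],[0,0,70],0],
  ],
)

```text
time_s: 10.03
tool_pos: [0.5043, 0.1008, 0.185]
eef_rot: [3.133, 0.234, 0.006]
ft_force: [0.6, -0.6, -2.1]
grip_width: 0.27
```

move_arm(
  plan=[
    [[0,0,-0.4],[3,-22,0],0],
    [[0,0,-0.8],[6,-46,0],0],
    [[0,0,-1.2],[9,-70,0],0],
    [[0,0,-1.6],[12,-95,0],0],
    [[0,0,-2],[15,-120,0],0],
    [[0,0,-2.5],[18,-145,0],0],
    [[0,0,-3],[21,-165,0],0],
    [[0,0,-3],[22,-172,0],0],
    [[0,0,-3],[22,-172,0],0],
    [[0,0,-3],[22,-172,0],0],
  ],
)

```text
time_s: 10.87
tool_pos: [0.5247, -0.0703, 0.1827]
eef_rot: [-3.136, 0.174, 0.001]
ft_force: [0.3, 0.6, -2.6]
grip_width: 0.265
```

```bash
cat > sc.py <<'E'
from h import *
import sys
k=sys.argv[1]; a,b=int(sys.argv[2]),int(sys.argv[3]); s=manip.sense();t=s["tool_pos"]; print(s["time_s"],t,s["ft_force"],s["grip_width"])
im,d=manip.grab_frame("scene"); cv2.imwrite(f"pics/{k}f.png",im[:,:,::-1]); np.save(f"pics/{k}d.npy",d)
c=im[b:b+120,a:a+140,::-1]; cv2.imwrite(f"pics/{k}.png",cv2.resize(c,(700,600),interpolation=cv2.INTER_CUBIC))
C=cam("scene")
for n,p in dict(tip=t-[0,0,.0595],wide=(.5257,-.0697,.06),narrow=(.5044,.1015,.06)).items():
    u,v=proj(C,p); print(n,(u-a)*5,(v-b)*5)
E
python3 sc.py s4 190 140; python3 w.py w6
```

```text
10.8667 [ 0.5247107  -0.07026028  0.18267992] [ 0.34286556  0.55695295 -2.57617781] 0.26467944030632856
tip 290.1397869391924 206.68549952127293
wide 298.5883191733275 355.91662399050006
narrow 759.5115917850162 312.12970018085116
10.9167 [ 0.5248 -0.0695  0.1829] x [ 0.994 -0.109 -0.   ] z [-0.     0.001 -1.   ] [-0.7  0.2 -2.4] 0.26645135035242623 [ 0.47  0.33 -0.54  1.91  0.21  0.95 -0.29]
```

View pics/s4.png

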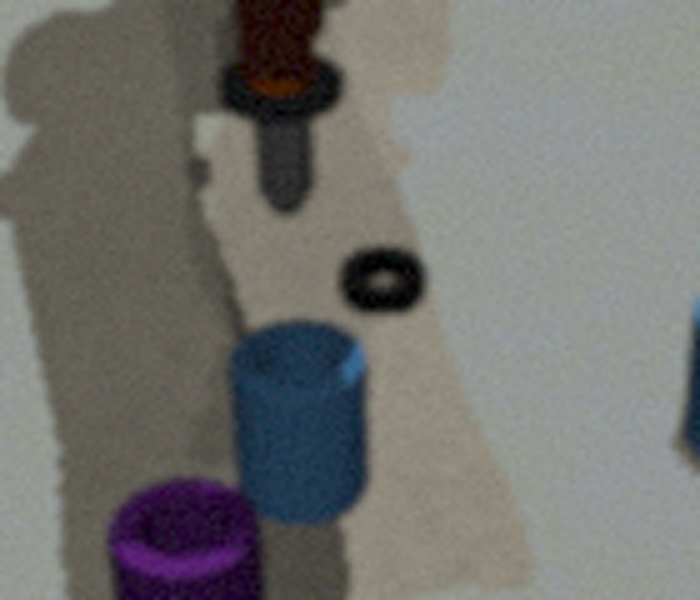

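View pics/w6.png

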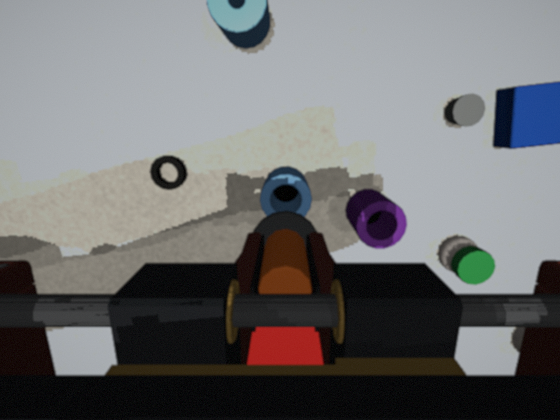

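The tip is at zoomed (287,207) against a predicted 290, and the wide hole is at (299,357), matching its prediction. It's aligned apart from +1 mm in x, so I'll descend.

move_arm(
  plan=[
    [[0,0,0],[1,0,-15],0],
    [[0,0,0],[1,0,-35],0],
    [[0,0,0],[1,0,-50],0],
    [[0,0,0],[1,0,-56],0],
    [[0,0,0],[1,0,-58],0],
    [[0,0,0],[1,0,-58],0],
  ],
)

```text
time_s: 11.47
tool_pos: [0.526, -0.0703, 0.1252]
eef_rot: [-3.136, 0.174, 0.0]
ft_force: [0.1, -1.2, -1.8]
grip_width: 0.269
```

```bash
python3 sc.py s5 190 140
```

```text
11.4667 [ 0.5260185  -0.07028546  0.12520885] [ 0.11620711 -1.18484889 -1.7873339 ] 0.269467322113811
tip 296.3493298315896 343.73272876021883
wide 298.5883191733275 355.91662399050006
narrow 759.5115917850162 312.12970018085116
```

View pics/s5.png

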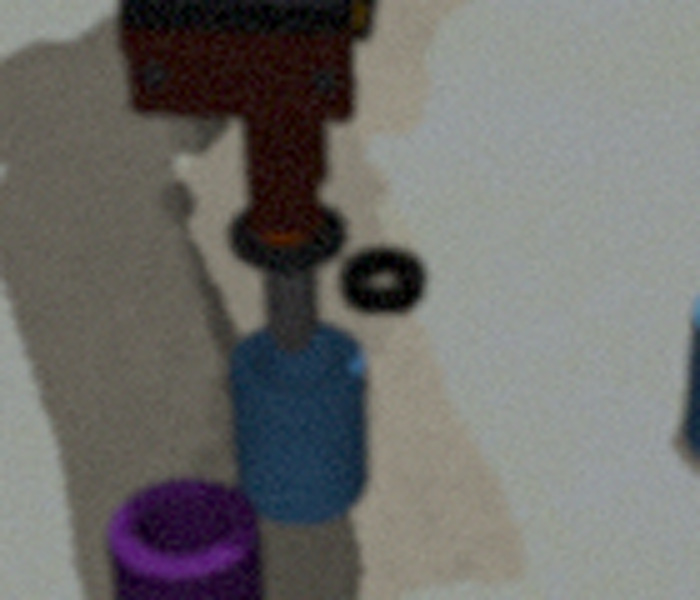

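The tip is at (293,345), centred over the hole within about 1 mm. Lowering it in.

move_arm(
  plan=[
    [[0,0,0],[0,0.8,-5],0],
    [[0,0,0],[0,0.8,-12],0],
    [[0,0,0],[0,0.8,-20],0],
    [[0,0,0],[0,0.8,-28],0],
    [[0,0,0],[0,0.8,-35],0],
    [[0,0,0],[0,0.8,-40],0],
    [[0,0,0],[0,0.8,-44],0],
    [[0,0,0],[0,0.8,-46],0],
    [[0,0,0],[0,0.8,-46],0],
  ],
)

```text
time_s: 12.27
tool_pos: [0.5257, -0.0704, 0.0787]
eef_rot: [-3.137, 0.176, 0.001]
ft_force: [-0.1, -0.0, -1.8]
grip_width: 0.267
```

move_arm(
  plan=[
    [[0,0,0],[0,0,-1.5],0],
    [[0,0,0],[0,0,-3],0],
    [[0,0,0],[0,0,-4.5],0],
    [[0,0,0],[0,0,-4.5],0],
  ],
)

```text
time_s: 12.6
tool_pos: [0.5262, -0.0705, 0.0749]
eef_rot: [3.137, -0.176, 0.001]
ft_force: [0.0, 0.4, -1.0]
grip_width: 0.27
```

move_arm(
  plan=[
    [[0,0,0],[0,0,-1],0],
    [[0,0,0],[0,0,-1.5],0],
    [[0,0,0],[0,0,-1.5],0],
  ],
)

```text
time_s: 12.85
tool_pos: [0.5264, -0.0705, 0.0748]
eef_rot: [3.136, -0.177, 0.001]
ft_force: [-4.6, -0.7, 14.7]
grip_width: 0.268
```

The collar is down (≈15 N at z=0.0748). I'll ease off and release.

move_arm(
  plan=[
    [[0,0,0],[0,0,1],0],
    [[0,0,0],[0,0,1],0.6],
    [[0,0,0],[0,0,1],0.6],
    [[0,0,0],[0,0,1],0.6],
    [[0,0,0],[0,0,1],0.6],
    [[0,0,0],[0,0,1],0.6],
    [[0,0,0],[0,0,1],0.6],
  ],
)

```text
time_s: 13.43
tool_pos: [0.526, -0.0704, 0.074]
eef_rot: [-3.137, 0.176, 0.0]
ft_force: [-0.0, -0.7, 0.1]
grip_width: 0.599
```

move_arm(
  plan=[
    [[0,0,0],[0,0,10],0.8],
    [[0,0,0],[0,0,35],0.8],
    [[0,0,0],[0,0,70],0.8],
    [[0,0,0],[0,0,105],0.8],
    [[0,0,0],[0,0,130],1],
    [[0,0,0],[0,0,150],1],
    [[0,0,0],[0,0,150],1],
  ],
)

```text
time_s: 14.02
tool_pos: [0.5286, -0.0702, 0.2294]
eef_rot: [3.136, -0.176, 0.013]
ft_force: [0.3, -0.5, 0.1]
grip_width: 0.981
```

```bash
python3 sc.py s6 190 140; python3 w.py w7
```

```text
14.0167 [ 0.52855294 -0.07024487  0.22939111] [ 0.27252597 -0.49121386  0.0544841 ] 0.9807959344286787
tip 284.3315374029103 93.00661135222072
wide 298.5883191733275 355.91662399050006
narrow 759.5115917850162 312.12970018085116
14.0667 [ 0.5274 -0.0704  0.227 ] x [ 0.994 -0.112  0.005] z [ 0.005 -0.001 -1.   ] [-0.8  0.1 -0.6] 0.9879513121028163 [ 0.48  0.29 -0.56  1.87  0.18  1.03 -0.26]
```

View pics/s6.png

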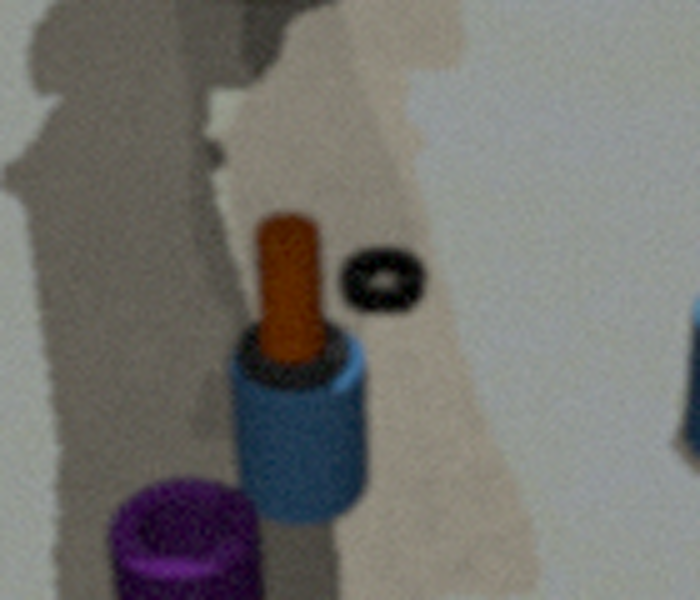

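View pics/w7.png

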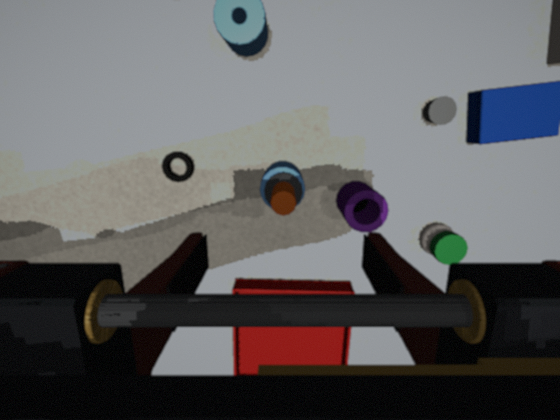

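The gauge stands upright in the wide adapter, with its collar on the top face (zoomed (292,360)) and the adapter not moved. Next is the narrow adapter.

move_arm(
  plan=[
    [[0,0,3],[-22,172,0],1],
    [[0,0,3],[-22,172,0],1],
    [[0,0,3],[-22,172,0],1],
    [[0,0,3],[-22,172,0],1],
    [[0,0,3],[-22,172,0],1],
    [[0,0,3],[-22,172,0],1],
    [[0,0,3],[-22,172,0],1],
    [[0,0,3],[-22,172,0],1],
  ],
)

```text
time_s: 14.78
tool_pos: [0.5039, 0.0994, 0.2233]
eef_rot: [3.132, 0.231, -0.003]
ft_force: [0.4, -0.5, -0.8]
grip_width: 1.0
```

```bash
python3 w.py w8; python3 - <<'E'
from m import *
s,C,D,P,im=load("w8")
m,e=disc(P,(.504,.1015),.054,.067); print(np.median(P[m][:,2]),m.sum(),e,onplane(C,*e[0],.06))
E
```

```text
14.7833 [0.5039 0.0994 0.2233] x [ 0.989  0.147 -0.002] z [-0.002 -0.001 -1.   ] [ 0.4 -0.5 -0.8] 0.9996571220918615 [ 0.27  0.28 -0.69  1.9   0.21  1.03 -0.36]
0.0588057994801387 1503 ((284.98040771484375, 186.6668243408203), (45.18355178833008, 45.61326599121094), 76.94877624511719) [0.5044 0.1028 0.06  ]
```

View pics/w8.png

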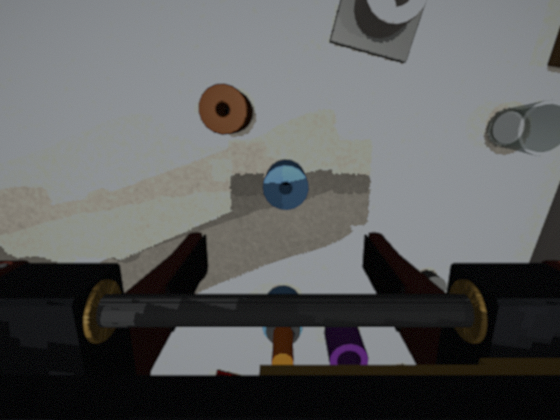

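Narrow is at (285,187), about (0.504,0.102), standing where it was. Descending to grip it.

move_arm(
  plan=[
    [[0,0,0],[0.5,2.5,-40],1],
    [[0,0,0],[0.5,2.5,-80],1],
    [[0,0,0],[0.5,2.5,-120],1],
    [[0,0,0],[0.5,2.5,-155],1],
    [[0,0,0],[0.5,2.5,-180],1],
    [[0,0,0],[0.5,2.5,-195],1],
    [[0,0,0],[0.5,2.5,-200],1],
    [[0,0,0],[0.5,2.5,-200],1],
    [[0,0,0],[0.5,2.5,-200],1],
    [[0,0,0],[0.5,2.5,-200],1],
  ],
)

```text
time_s: 15.67
tool_pos: [0.5056, 0.1038, 0.0254]
eef_rot: [-3.133, -0.233, -0.003]
ft_force: [-0.0, 0.1, 0.3]
grip_width: 0.999
```

move_arm(
  plan=[
    [[0,0,0],[0,0,0],0.4],
    [[0,0,0],[0,0,0],0.4],
    [[0,0,0],[0,0,0],0.4],
    [[0,0,0],[0,0,0],0.4],
    [[0,0,0],[0,0,0],0.4],
    [[0,0,0],[0,0,0],0.4],
    [[0,0,0],[0,0,0],0.4],
    [[0,0,0],[0,0,0],0.4],
    [[0,0,0],[0,0,0],0.4],
  ],
  squeeze=40,
)

```text
time_s: 16.42
tool_pos: [0.5043, 0.1039, 0.0242]
eef_rot: [3.133, 0.235, -0.001]
ft_force: [-2.0, -0.6, 3.6]
grip_width: 0.56
```

Gripped (49 mm). Lifting high and carrying over to the tray.

move_arm(
  plan=[
    [[0,0,0],[0,0,8],0.4],
    [[0,0,0],[0,0,25],0.4],
    [[0,0,0],[0,0,55],0.4],
    [[0,0,0],[0,0,90],0.4],
    [[0,0,0],[0,0,125],0.4],
    [[0,0,0],[0,0,155],0.4],
    [[0,0,0],[0,0,178],0.4],
    [[0,0,0],[0,0,185],0.4],
    [[0,0,0],[0,0,185],0.4],
  ],
)

```text
time_s: 17.17
tool_pos: [0.5054, 0.1043, 0.2108]
eef_rot: [-3.133, -0.234, -0.006]
ft_force: [0.6, 0.5, -3.1]
grip_width: 0.562
```

move_arm(
  plan=[
    [[0,0,-0.3],[0,-25,0],0.4],
    [[0,0,-0.6],[1,-60,0],0.4],
    [[0,0,-0.9],[2,-98,0],0.4],
    [[0,0,-1.2],[3,-136,0],0.4],
    [[0,0,-1.5],[4,-174,0],0.4],
    [[0,0,-1.8],[5,-212,0],0.4],
    [[0,0,-2.1],[6,-250,0],0.4],
    [[0,0,-2.4],[7,-288,0],0.4],
    [[0,0,-2.8],[8,-326,0],0.4],
    [[0,0,-3.3],[8,-358,0],0.4],
    [[0,0,-3.3],[8,-380,0],0.4],
    [[0,0,-3.3],[8,-391,0],0.4],
  ],
)

```text
time_s: 18.17
tool_pos: [0.5101, -0.2907, 0.2061]
eef_rot: [-3.133, 0.225, 0.007]
ft_force: [-0.4, -0.3, -3.5]
grip_width: 0.564
```

move_arm(
  plan=[
    [[0,0,0],[0,0,0],0.4],
    [[0,0,0],[0,0,0],0.4],
  ],
)

```text
time_s: 18.33
tool_pos: [0.5119, -0.2855, 0.2076]
eef_rot: [-3.132, 0.216, 0.003]
ft_force: [-0.3, 1.3, -4.0]
grip_width: 0.56
```

```bash
python3 w.py w9; python3 sc.py s7 70 80; python3 - <<'E'
import cv2
cv2.imwrite("pics/s7g.png",cv2.imread("pics/s7f.png"))
E
```

```text
18.3333 [ 0.5119 -0.2855  0.2076] x [ 0.991 -0.137 -0.002] z [-0.002  0.002 -1.   ] [-0.3  1.3 -4. ] 0.5601571571868827 [ 0.76  0.39 -0.46  1.76  0.19  1.04  0.1 ]
18.3833 [ 0.51241256 -0.28447815  0.20808169] [-0.65931757  0.68347162 -3.61968385] 0.5592099644125654
tip 249.7699798668863 434.70849118113904
wide 898.5883191733275 655.9166239905
narrow 1359.5115917850162 612.1297001808512
```

View pics/s7f.png

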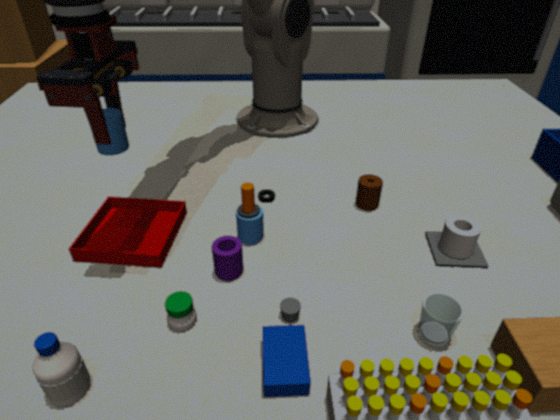

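View pics/w9.png

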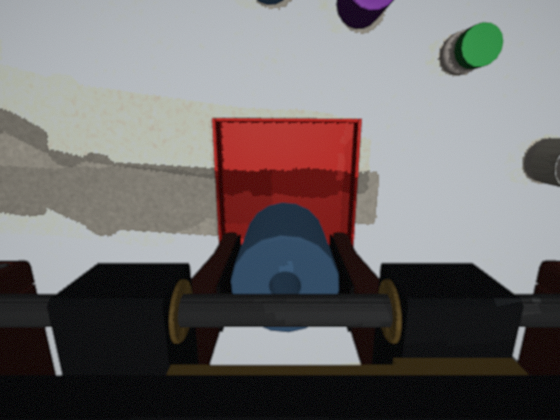

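The adapter is held upright and centred over the tray (tray edges at columns 215–360). Lowering it.

move_arm(
  plan=[
    [[0,0,0],[0,0,-20],0.4],
    [[0,0,0],[0,0,-50],0.4],
    [[0,0,0],[0,0,-85],0.4],
    [[0,0,0],[0,0,-120],0.4],
    [[0,0,0],[0,0,-145],0.4],
    [[0,0,0],[0,0,-160],0.4],
    [[0,0,0],[0,0,-168],0.4],
    [[0,0,0],[0,0,-172],0.4],
    [[0,0,0],[0,0,-172],0.4],
    [[0,0,0],[0,0,-172],0.4],
  ],
)

```text
time_s: 19.27
tool_pos: [0.5135, -0.2867, 0.0383]
eef_rot: [3.134, -0.216, 0.003]
ft_force: [-0.7, -0.7, -2.9]
grip_width: 0.563
```

move_arm(
  plan=[
    [[0,0,0],[0,0,-2],0.4],
    [[0,0,0],[0,0,-4],0.4],
    [[0,0,0],[0,0,-6],0.4],
    [[0,0,0],[0,0,-8],0.4],
    [[0,0,0],[0,0,-9],0.4],
    [[0,0,0],[0,0,-9],0.4],
    [[0,0,0],[0,0,-9],0.4],
  ],
)

```text
time_s: 19.85
tool_pos: [0.5124, -0.2871, 0.0283]
eef_rot: [3.134, -0.217, -0.0]
ft_force: [-0.7, 0.5, -0.8]
grip_width: 0.563
```

move_arm(
  plan=[
    [[0,0,0],[0,0,-0.7],0.4],
    [[0,0,0],[0,0,-0.7],0.4],
    [[0,0,0],[0,0,-0.7],0.4],
  ],
)

```text
time_s: 20.1
tool_pos: [0.5124, -0.287, 0.0282]
eef_rot: [3.134, -0.217, -0.0]
ft_force: [-2.7, 1.6, 5.6]
grip_width: 0.562
```

move_arm(
  plan=[
    [[0,0,0],[0,0,0.5],0.75],
    [[0,0,0],[0,0,0.5],0.75],
    [[0,0,0],[0,0,0.5],0.75],
    [[0,0,0],[0,0,0.5],0.75],
    [[0,0,0],[0,0,0.5],0.75],
    [[0,0,0],[0,0,0.5],0.75],
  ],
)

```text
time_s: 20.6
tool_pos: [0.5125, -0.287, 0.0279]
eef_rot: [-3.134, 0.217, -0.0]
ft_force: [0.1, 1.1, -0.1]
grip_width: 0.751
```

move_arm(
  plan=[
    [[0,0,0],[0,0,10],0.75],
    [[0,0,0],[0,0,30],0.75],
    [[0,0,0],[0,0,60],0.75],
    [[0,0,0],[0,0,95],0.75],
    [[0,0,0],[0,0,130],0.75],
    [[0,0,0],[0,0,160],0.75],
    [[0,0,0],[0,0,180],0.75],
    [[0,0,0],[0,0,180],0.75],
    [[0,0,0],[0,0,180],0.75],
  ],
)

```text
time_s: 21.35
tool_pos: [0.5131, -0.2872, 0.2097]
eef_rot: [3.133, -0.217, 0.004]
ft_force: [0.4, 0.4, -0.4]
grip_width: 0.747
```

```bash
python3 w.py w10; python3 sc.py s8 190 140; python3 - <<'E'
from m import *
s,C,D,P,im=load("w10")
m,e=disc(P,(.513,-.287),.056,.072); print("narrow top",np.median(P[m][:,2]),m.sum(),e,onplane(C,*e[0],.064))
C=cam("scene");D=np.load("pics/s8d.npy");P=cloud(C,D)
c=P[P[...,2]>.05]
for n,(x,y) in dict(wide=(.5257,-.0697),narrow=(.513,-.287)).items():
    q=c[np.hypot(c[:,0]-x,c[:,1]-y)<.03]; 
    for a,b in((.054,.0625),(.0625,.069),(.069,.105),(.105,.13)):
        w=q[(q[:,2]>a)&(q[:,2]<b)]
        if len(w)>5: print(n,a,b,len(w),w.mean(0),np.percentile(w[:,2],[5,50,95]))
E
```

```text
21.35 [ 0.5131 -0.2872  0.2097] x [ 0.99  -0.138  0.003] z [ 0.003 -0.002 -1.   ] [ 0.4  0.4 -0.4] 0.7468304175451219 [ 0.76  0.38 -0.46  1.76  0.2   1.04  0.1 ]
21.4 [ 0.51213933 -0.28695348  0.20806785] [-1.51233846  0.95347614 -0.9459164 ] 0.7489617955248302
tip -357.47762232442017 134.45036437543692
wide 298.5883191733275 355.91662399050006
narrow 759.5115917850162 312.12970018085116
narrow top 0.0627537037317547 1679 ((283.4298095703125, 193.97055053710938), (47.68111038208008, 48.050601959228516), 72.42251586914062) [ 0.5132 -0.2877  0.064 ]
wide 0.054 0.0625 154 [ 0.5411 -0.0686  0.0587] [0.0543 0.0593 0.0614]
wide 0.0625 0.069 182 [ 0.5347 -0.0725  0.066 ] [0.0631 0.0662 0.0679]
wide 0.069 0.105 226 [ 0.5355 -0.0724  0.0871] [0.0707 0.0873 0.1034]
wide 0.105 0.13 148 [ 0.5312 -0.0725  0.1138] [0.1066 0.1156 0.1175]
narrow 0.054 0.0625 141 [ 0.5267 -0.2852  0.0585] [0.0545 0.0583 0.0621]
narrow 0.0625 0.069 339 [ 0.5142 -0.2896  0.0642] [0.063  0.0643 0.0655]
```

View pics/s8f.png

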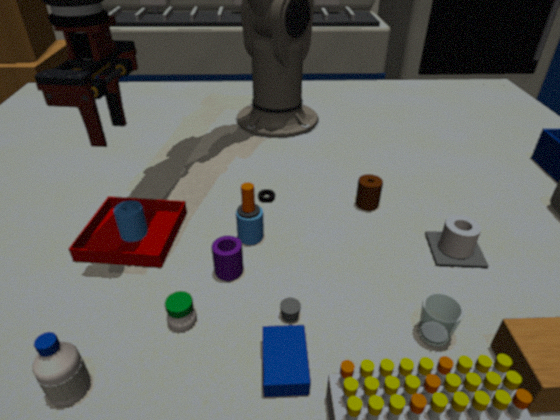

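View pics/w10.png

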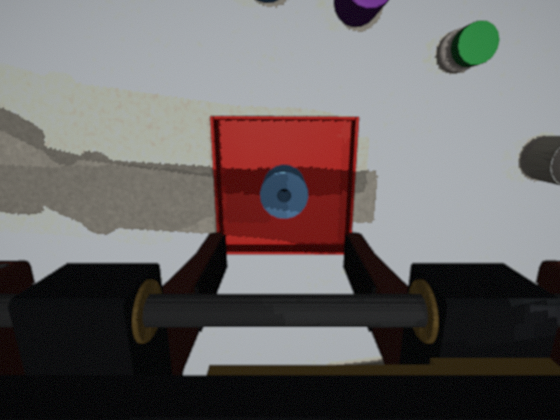

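View pics/s8.png

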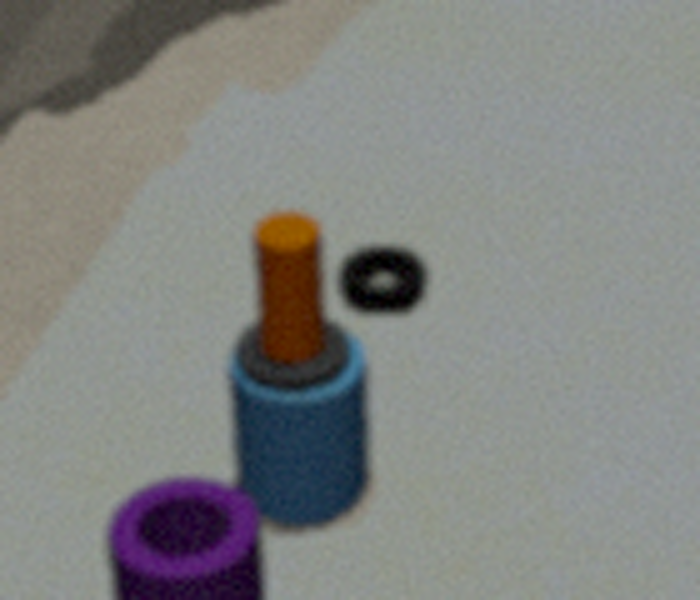

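Narrow stands upright in the tray at (284,195), top at 0.064. The gauge is home in the wide adapter, with its collar top at 0.066 and handle top at 0.116. The robot is clear, so I'll hand the job in.

```bash
python3 -c "
from bench import manip
print(manip.finish_job())"
```

```text
the job is handed in; nothing more can be done
None
```

The job is done and was handed in at about 21.4 s of the 61 s allowed. No verdict is reported, so the checks below are mine.

- **Narrow hole:** I pressed the gauge into its mouth until it stopped. The nose seated about 4 mm below the top face, and the depth held while the force reading rose from 18 to 21 N. That press also read up to about 6 N sideways, and shifting 1 mm only brought it down to about 5 N.
- **Wide hole:** I then put the gauge in the wide adapter and pressed it down to about 15 N on the collar before releasing. The last pictures show the collar top at about 66 mm and the handle top at about 116 mm, which is fully home. The adapter showed no visible movement.
- **Reject tray:** The narrow adapter stands upright near the middle of the tray. Its top measured 64 mm from the scene camera and 63 mm from the wrist camera, whose depth reads about 1 mm low.
- **Left clear:** The gripper is open and about 200 mm above the bench, touching nothing. The brown and purple look-alikes were not touched.

No check failed.

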